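# Change over the batteries on charge

### The arm

A 6-joint arm with a two-finger parallel gripper is mounted at the origin on a cart in front of the work surface, level with it; the furniture and walls round the work are solid. World frame = base frame: x ahead of the robot, y to its left, z up, the work surface at z = 0. Lengths are in m, angles in rad, forces in N, time in s.
With the tool pointing down it reaches from about 0.25 to 0.8 m from the base axis. Payload 8.5 kg.
Tool frame: the origin (TCP) lies midway between the tips of the shut fingers; the grasp point (between the pads) lies 19 mm behind it; z points along the fingers, y is the line along which they close (so a half turn about z gives the same grasp; the last joint's range is limited). The gripper opens to 85 mm and grips with 20 to 120 N. Pads are 22 mm wide; open, the fingers measure 114 mm over their backs; the gripper's body (76 mm by 85 mm) begins 54 mm behind the grasp point. The pads swing forward as they close: fully open they stand 13 mm farther back than shut.
Start: joints at [1.181, 0.238, -0.013, 1.319, 0, 1.571], TCP at [0.199, 0.486, 0.231] pointing down, gripper open.
Joint ranges: [-2.66, 2.66], [-1.03, 1.9], [-1.14, 1.46], [-1.82, 2.27], [-1.45, 1.34], [-3.14, 3.14]. Speed limits (rad/s): [2.22, 2.22, 2.79, 3.14, 3.14, 3.14].

### API

Orientations are given as [roll, pitch, yaw] about the fixed x, y, z axes, in that order (R = Rz(yaw) Ry(pitch) Rx(roll)).
In Python, from rig import arm gives the robot as it stands. Calls block until the motion is done:
- arm.movep(position, orientation): joint-space move of the TCP to a pose.
- arm.move_l(position, speed=0.15, frame=None, guard=None): straight line of the TCP; frame=None keeps the orientation; speed is the mean speed in m/s. With guard (N) it stops when the force on the tool has changed by that much, and returns True; else False.
- arm.move_joints(angles): joint-space move.
- arm.move_gripper(opening, grasp_force=None): opening from 0.0 (shut) to 1.0 (fully open); grasp_force is the grip in N (None keeps the last); returns when the fingers have stopped.
- arm.dwell(seconds).
- arm.solve_ik(position, orientation): joint angles nearest the present ones, or None.
- arm.camera(name): name is "side" or "top" or "wrist"; returns the picture (420x560x3 uint8, red, green, blue); there is no depth.
- arm.calibration(name): a dict with "camera_matrix" (3x3 intrinsics, pixels), "origin" and "attitude" of the camera in the world; the wrist camera has in their place "hand_eye" (4x4, takes a point from camera to tool coordinates, whose origin is the TCP and whose axes are the flange's). Camera axes: x right, y down, z forward; pixel columns grow to the right and rows downward; lengths in m; the calibration is good to about 2 mm. A picture is of the moment at which its call begins: read the wrist's pose just before it. calibration takes no time and is no camera call.
A pose or a line that the arm cannot do raises arm.PlanningError and nothing moves.
- arm.finish_job(): hands the job in; it is judged then, once.
Readings, each from a call of its own:
- arm.get_time_s(): time.
- arm.get_qpos(): joint angles.
- arm.get_joint_vel(): joint speeds.
- arm.get_tau(): joint torques, N m.
- arm.get_position(): TCP position.
- arm.get_ee_rot(): TCP orientation.
- arm.get_ft_force(): force on the tool from outside, world axes, zero at the start.
- arm.get_wrist_torque(): the same for the moment, N m.
- arm.get_finger_gap(): opening from 0.0 (shut) to 1.0 (fully open).
- arm.get_finger_force(): force on a finger pad.
Only numpy, scipy, OpenCV 4.12 (cv2) and the standard library are available. Lean on these libraries where they do the work, as an engineer would, in place of code of your own. Each camera call takes 0.05 s, during which the arm holds its last target. There are 200 camera calls.

### The job

The camera battery and the smaller microphone battery in the two white chargers are full, and the two in the oak storage blocks are flat: change them over, so that each flat battery stands fully down in the charger of its size and each full one fully down in the block of its size. All four places are taken, so set a battery down on a free spot of the desk while you swap, and leave the notebook and the sticky pad where they lie.

Things in the scene. Friction and masses are not known exactly. Their poses are not given: they have to be found in the camera images.
- large_full: The full large battery: dark grey camera battery, 24 mm thick x 44 mm wide x 62 mm tall, about 0.11 kg; at the start it stands in the large charger. Origin: centre of its underside; x = thickness, y = width, z = up. Stands upright at the start and when done; fits its well either way round (half a turn about z does not matter).
- large_flat: The flat (empty) large battery: same look and size as the full one; at the start it stands in the large oak block. Origin: centre of its underside; x = thickness, y = width, z = up. Stands upright at the start and when done; fits its well either way round (half a turn about z does not matter).
- small_full: The full small battery: dark grey microphone battery, 16 mm thick x 34 mm wide x 50 mm tall, about 0.05 kg; at the start it stands in the small charger. Origin: centre of its underside; x = thickness, y = width, z = up. Stands upright at the start and when done; fits its well either way round (half a turn about z does not matter).
- small_flat: The flat (empty) small battery: same look and size as the full small one; at the start it stands in the small oak block. Origin: centre of its underside; x = thickness, y = width, z = up. Stands upright at the start and when done; fits its well either way round (half a turn about z does not matter).
- large_charger: The larger of the two chargers. White, black well; a ledge 14 mm high with a charge light sticks out 14 mm more on its -x side. Outer 56 x 76 mm, fixed. Origin: on the desk under the well's centre, z up. Well 30 (x, for the thickness) x 50 mm (y), flared to 42 x 62 over its top 12 mm, floor at z = 8 mm, rim at z = 32 mm; top of a seated battery at z = 70 mm.
- small_charger: The smaller of the two chargers. White, black well; a ledge 14 mm high with a charge light sticks out 14 mm more on its -x side. Outer 48 x 66 mm, fixed. Origin: on the desk under the well's centre, z up. Well 22 (x, for the thickness) x 40 mm (y), flared to 34 x 52 over its top 12 mm, floor at z = 8 mm, rim at z = 26 mm; top of a seated battery at z = 58 mm.
- large_block: The larger of the two storage blocks. Plain oak, grey felt-lined well, no ledge. Outer 56 x 76 mm, fixed. Origin: on the desk under the well's centre, z up. Well 30 (x, for the thickness) x 50 mm (y), flared to 42 x 62 over its top 12 mm, floor at z = 8 mm, rim at z = 32 mm; top of a seated battery at z = 70 mm.
- small_block: The smaller of the two storage blocks. Plain oak, grey felt-lined well, no ledge. Outer 48 x 66 mm, fixed. Origin: on the desk under the well's centre, z up. Well 22 (x, for the thickness) x 40 mm (y), flared to 34 x 52 over its top 12 mm, floor at z = 8 mm, rim at z = 26 mm; top of a seated battery at z = 58 mm.
- notebook: Bystander: red notebook, 125 x 88 x 12 mm, lying right of the work; leave it. Origin: centre of its underside.
- sticky_pad: Bystander: pad of yellow sticky notes, 76 x 76 x 17 mm, lying left of the work; leave it. Origin: centre of its underside. Apart from the things listed here, the desk top (z = 0) is clear and free to set things on between x = 0.42 and 0.64 m, y = -0.28 and 0.28 m.
Not all that is in view belongs to the job. Leave any blue or yellow look-alike of the large_full alone.

How it is judged:
By the outcome, as a careful person would: the job done as asked, in the order asked, and still so for the second after the job is handed in, with the robot touching nothing.
It also fails if it takes over 136 s, if anything falls off the work surface, if the arm or the gripper's body presses on something with over 40 N, if the wrist force passes 120 N, or if a joint passes its speed limit or range.

## Working session

There is one attempt and no reset: what is moved stays moved. The work goes in short steps, each a Python script; the robot and the scene stay as the last script left them, time stands still between calls to the robot, and variables do not carry over. Pictures are saved under pics/ and viewed, at most 14 in all, crops included, and the job is handed in when it is done.

```bash
ls; mkdir -p pics
python3 - <<'E'
from rig import arm
import cv2,numpy as np
np.set_printoptions(precision=4,suppress=True)
for n in ["top","side"]:
    cv2.imwrite(f"pics/{n}0.png",arm.camera(n)[:,:,::-1]); print(n,arm.calibration(n))
print(arm.calibration("wrist"),arm.get_position(),arm.get_ee_rot(),arm.get_time_s())
E
```

```text
pics
top {'camera_matrix': array([[388.4321,   0.    , 275.4526],
       [  0.    , 388.4321, 212.6771],
       [  0.    ,   0.    ,   1.    ]]), 'origin': array([ 0.4057, -0.0291,  1.1645]), 'attitude': array([-3.0178, -0.0189, -1.5657])}
side {'camera_matrix': array([[386.5291,   0.    , 277.9209],
       [  0.    , 386.5291, 207.4513],
       [  0.    ,   0.    ,   1.    ]]), 'origin': array([-0.0491,  0.3661,  0.6886]), 'attitude': array([-2.2892,  0.0131, -2.1854])}
{'camera_matrix': array([[294.9026,   0.    , 275.0978],
       [  0.    , 294.9026, 211.4562],
       [  0.    ,   0.    ,   1.    ]]), 'hand_eye': array([[-0.0002, -0.9655, -0.2602,  0.066 ],
       [ 1.    , -0.0003,  0.0003, -0.0004],
       [-0.0003, -0.2602,  0.9655, -0.1432],
       [ 0.    ,  0.    ,  0.    ,  1.    ]])} [0.1993 0.4853 0.2307] [-3.1403 -0.      2.7518] 0.1
```

View pics/top0.png

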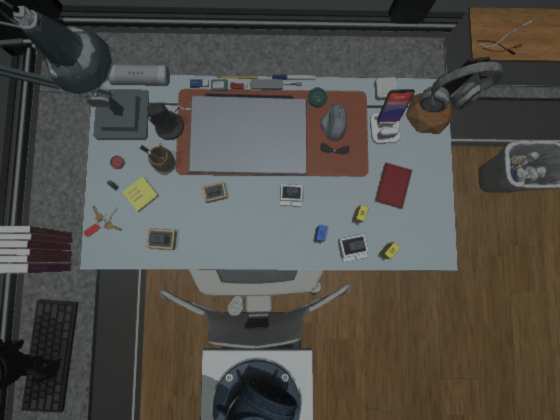

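View pics/side0.png

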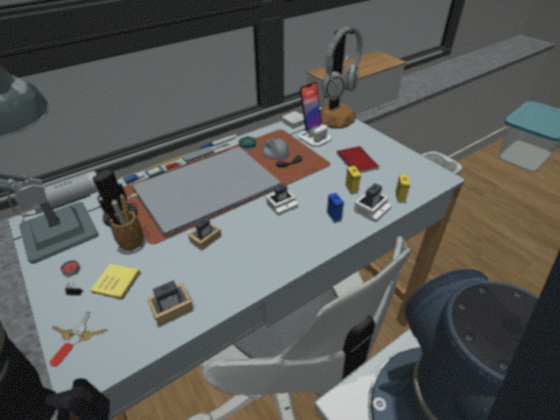

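The top view shows the large charger at (354,247), small charger at (291,195), small oak block at (215,192) and large oak block at (161,239). Look-alikes to leave are blue at (321,233) and yellow at (361,213) and (391,251). The notebook is at (394,186) and the sticky pad at (140,194). In the side view the charger and block batteries are dark grey: (374,196), (281,195), (205,229), (168,295).

Next I take wrist views over the two halves, which also gives two-view heights.

```bash
cat > h.py <<'E'
from rig import arm
import cv2,numpy as np,json
from scipy.spatial.transform import Rotation as Ro
np.set_printoptions(precision=4,suppress=True)
def cam(name,pose=None):
    c=arm.calibration(name)
    T=np.eye(4)
    if name=="wrist":
        T[:3,:3]=Ro.from_euler('xyz',pose[1]).as_matrix();T[:3,3]=pose[0];T=T@c["hand_eye"]
    else:
        T[:3,:3]=Ro.from_euler('xyz',c["attitude"]).as_matrix();T[:3,3]=c["origin"]
    return c["camera_matrix"],T
def plane(K,T,uv,z):
    d=T[:3,:3]@np.linalg.solve(K,[uv[0],uv[1],1]); o=T[:3,3]
    return o+d*(z-o[2])/d[2]
def tri(obs):  # obs: (K,T,uv)
    A=np.zeros((3,3));b=np.zeros(3);L=[]
    for K,T,uv in obs:
        d=T[:3,:3]@np.linalg.solve(K,[uv[0],uv[1],1]);d/=np.linalg.norm(d);P=np.eye(3)-np.outer(d,d)
        A+=P;b+=P@T[:3,3];L.append((P,T[:3,3]))
    x=np.linalg.solve(A,b);return x,[np.linalg.norm(P@(x-o)) for P,o in L]
def proj(K,T,p):
    q=K@(np.linalg.inv(T)@np.r_[p,1])[:3];return q[:2]/q[2]
def snap(tag):
    p=[arm.get_position(),arm.get_ee_rot()];im=arm.camera("wrist")[:,:,::-1].copy()
    cv2.imwrite(f"pics/{tag}.png",im);json.dump([list(map(float,a)) for a in p],open(f"pics/{tag}.json","w"))
def load(tag): return cam("wrist",json.load(open(f"pics/{tag}.json")))
E
python3 - <<'E'
from h import *
K,T=cam("top");S=cam("side")
pts={}
for n,t,s in [("LC",(354,243),(374,190)),("SC",(291,192),(281,190)),("SB",(215,190),(206,224)),("LB",(161,237),(168,290)),("blue",(321,231),(335,200)),("y1",(361,212),(353,172)),("y2",(391,250),(403,182))]:
    print(n,*tri([(K,T,t),(*S,s)]))
for n,y in [("wL1",.19),("wL2",.09),("wR1",-.08),("wR2",-.20)]:
    arm.movep([.50,y,.21],[np.pi,0,np.pi/2]);snap(n)
    print(n,arm.get_qpos(),arm.get_time_s())
a=[cv2.imread(f"pics/{n}.png") for n in("wL1","wL2","wR1","wR2")]
cv2.imwrite("pics/m.png",cv2.resize(np.vstack([np.hstack(a[:2]),np.hstack(a[2:])]),(800,600)))
E
```

```text
LC [ 0.4541 -0.2766  0.0621] [np.float64(0.005026810986998863), np.float64(0.005026810986998859)]
SC [ 0.6052 -0.0948  0.0502] [np.float64(0.0004983059044473597), np.float64(0.0004983059044473418)]
SB [0.6095 0.1258 0.0465] [np.float64(0.0013255202553171118), np.float64(0.0013255202553171797)]
LB [0.4727 0.2775 0.0528] [np.float64(0.0015438909914363723), np.float64(0.0015438909914365633)]
blue [ 0.4913 -0.1821  0.0499] [np.float64(0.0014852235772414113), np.float64(0.0014852235772413968)]
y1 [ 0.5468 -0.2972  0.0562] [np.float64(0.0010389129803462377), np.float64(0.0010389129803462472)]
y2 [ 0.4392 -0.3819  0.0496] [np.float64(0.0004376158814091529), np.float64(0.0004376158814091488)]
wL1 [ 0.3649  0.2627 -0.0346  1.2734  0.0002  1.9337] 1.7083
wL2 [ 0.1791  0.2172 -0.096   1.2571  0.0004  1.7494] 2.2417
wR1 [-0.1566  0.2148 -0.0997  1.2563  0.0004  1.413 ] 3.0083
wR2 [-0.3787  0.2692 -0.0262  1.2759  0.0004  1.191 ] 3.6083
```

View pics/m.png

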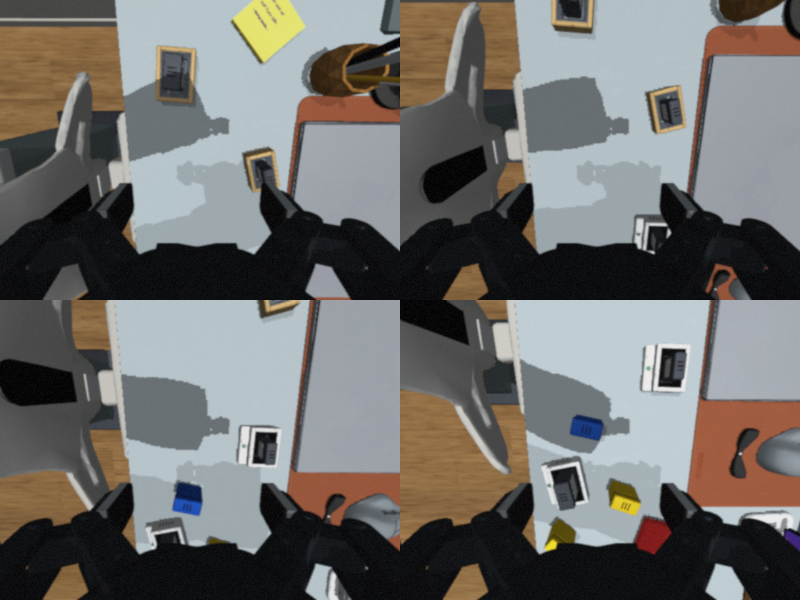

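The wrist montage shows both oak blocks (wL1: 175,75 and 262,170 in montage pixels), both white chargers with their ledges towards the robot, and the blue and yellow look-alikes standing free. I now take close pairs over each station.

```bash
cat > st.py <<'E'
st={"LB":(.473,.278),"SB":(.610,.126),"SC":(.605,-.095),"LC":(.454,-.277)}
E
python3 - <<'E'
from h import *
from st import st
t=[[],[]]
for n in ["LC","SC","SB","LB"]:
    x,y=st[n]
    for k,dx in enumerate((-.05,.05)):
        arm.movep([x+dx,y-.02,.17],[np.pi,0,np.pi/2]);arm.dwell(.2);snap(n+str(k))
        c=proj(*load(n+str(k)),[x,y,.03]).round().astype(int);u,v=c-[66,50]
        im=cv2.imread(f"pics/{n}{k}.png")
        cr=cv2.resize(im[v:v+100,u:u+133],(400,300),interpolation=cv2.INTER_CUBIC)
        cr=np.clip(cr.astype(float)*1.4+20,0,255).astype(np.uint8)
        cv2.putText(cr,f"{n}{k}",(5,20),0,.6,(0,0,255),1);t[k].append(cr);print(n,k,u,v)
for k in(0,1): cv2.imwrite(f"pics/c{k}.png",np.vstack([np.hstack(t[k][:2]),np.hstack(t[k][2:])]))
print(arm.get_time_s())
E
```

```text
LC 0 260 131
LC 1 159 131
SC 0 261 129
SC 1 159 130
SB 0 261 129
SB 1 159 131
LB 0 260 130
LB 1 159 131
10.9917
```

View pics/c0.png

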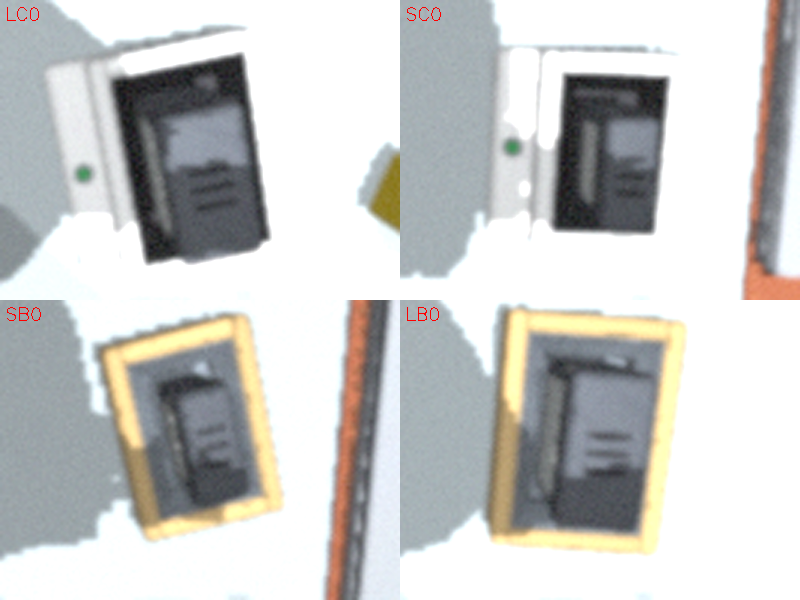

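View pics/c1.png

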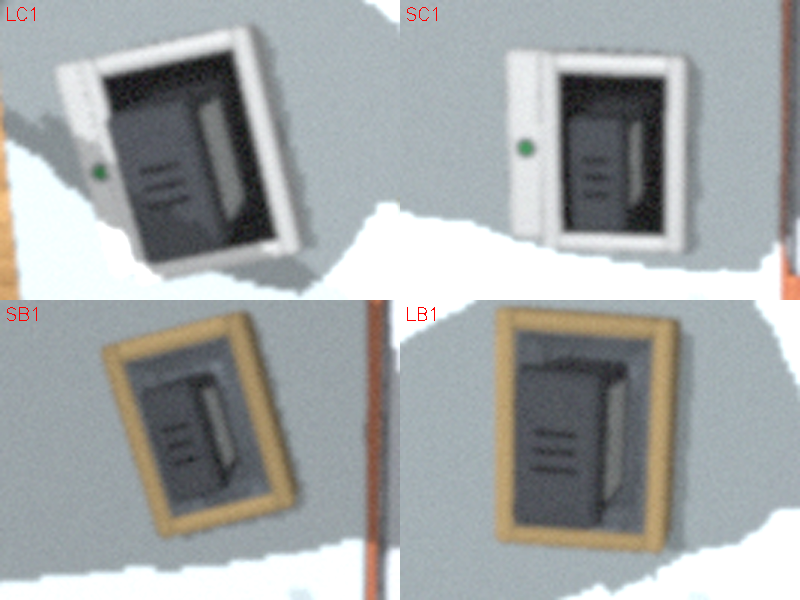

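Both crops show the wells and the dark battery tops clearly, and the choices match the description: dark grey batteries in white wells with a light and in oak wells. Next I triangulate the inner rim and battery-top corners.

```bash
cat > m.py <<'E'
from h import *
from scipy.optimize import least_squares
off={"LC":[(260,131),(159,131)],"SC":[(261,129),(159,130)],"SB":[(261,129),(159,131)],"LB":[(260,130),(159,131)]}
rim={"LC":[[(110,82),(243,55),(270,240),(147,264)],[(102,75),(234,50),(278,237),(147,266)]],
"SC":[[(165,75),(269,77),(256,233),(154,231)],[(160,74),(265,73),(266,232),(162,234)]],
"SB":[[(127,63),(232,42),(262,195),(155,217)],[(128,61),(232,39),(273,193),(167,216)]],
"LB":[[(123,33),(263,38),(242,230),(110,230)],[(118,31),(252,38),(250,230),(116,228)]]}
top={"LC":[[(160,110),(245,100),(262,240),(180,258)],[(110,112),(193,92),(222,248),(147,262)]],
"SC":[[(210,120),(262,118),(255,232),(205,230)],[(168,115),(225,115),(225,228),(168,230)]],
"SB":[[(178,90),(230,80),(245,192),(193,205)],[(140,85),(192,75),(225,188),(173,198)]],
"LB":[[(170,75),(253,75),(240,230),(152,225)],[(118,67),(200,70),(197,226),(117,224)]]}
dim={"L":((.042,.062),(.024,.044)),"S":((.034,.052),(.016,.034))}
def fit(n,corners,d):
    V=[load(n+"0"),load(n+"1")]; uv=np.array(corners,float)/3+np.array(off[n])[:,None]
    P=np.array([tri([(*V[k],uv[k][i]) for k in(0,1)])[0] for i in range(4)])
    q=np.array([(-1,1),(1,1),(1,-1),(-1,-1)])*np.array(d)/2
    def pts(p):
        c,s=np.cos(p[3]),np.sin(p[3]);return np.c_[q@np.array([[c,s],[-s,c]])+p[:2],np.full(4,p[2])]
    def res(p): return np.concatenate([[proj(*V[k],X) for X in pts(p)] for k in(0,1)]).ravel()-uv.reshape(-1)
    r=least_squares(res,[*P.mean(0),0]);
    return r.x,np.sqrt(np.mean(r.fun**2)),P
E
python3 - <<'E'
from m import *
for n in off:
    for nm,S,j in(("rim",rim,0),("bat",top,1)):
        x,e,P=fit(n,S[n],dim[n[0]][j])
        w=[np.linalg.norm(P[a]-P[b]) for a,b in((0,1),(2,3),(1,2),(3,0))]
        print(n,nm,x,"yawdeg %.1f rms %.2f"%(np.degrees(x[3]),e),"z",P[:,2],"sides",np.array(w))
E
```

```text
LC rim [ 0.4522 -0.2802  0.0323  0.2   ] yawdeg 11.5 rms 0.73 z [0.0308 0.0297 0.0298 0.0394] sides [0.0425 0.0433 0.0617 0.0607]
LC bat [ 0.4519 -0.2794  0.0664  0.1731] yawdeg 9.9 rms 0.96 z [0.0667 0.0672 0.0699 0.0659] sides [0.0237 0.0237 0.0422 0.044 ]
SC rim [ 0.6095 -0.0972  0.026  -0.0221] yawdeg -1.3 rms 0.51 z [0.0264 0.0253 0.0252 0.0274] sides [0.0335 0.0346 0.0521 0.0518]
SC bat [ 0.6097 -0.0974  0.0593 -0.0169] yawdeg -1.0 rms 0.82 z [0.06   0.0561 0.0594 0.0647] sides [0.0162 0.0167 0.0332 0.0323]
SB rim [0.6101 0.1315 0.0236 0.2151] yawdeg 12.3 rms 0.69 z [0.0224 0.0212 0.0233 0.0246] sides [0.0344 0.0364 0.0515 0.0518]
SB bat [0.6101 0.1327 0.054  0.2064] yawdeg 11.8 rms 0.62 z [0.0571 0.0563 0.0507 0.0517] sides [0.0152 0.0161 0.0352 0.0356]
LB rim [ 0.4686  0.2829  0.0303 -0.0448] yawdeg -2.6 rms 0.83 z [0.0239 0.0297 0.0277 0.0298] sides [0.0436 0.0441 0.0624 0.0635]
LB bat [ 0.4681  0.2834  0.0655 -0.0542] yawdeg -3.1 rms 0.76 z [0.0649 0.0656 0.0697 0.0638] sides [0.0228 0.025  0.0434 0.0441]
```

The two-view heights match the text: rims at 32/26/24/30 mm, tops at 66/59/54/66 mm, and side lengths within about 1 mm. I'll use the rim poses for the wells and start with the large swap.

```bash
cat > act.py <<'E'
from h import *
W={"LC":(.4522,-.2800,.19),"SC":(.6096,-.0972,-.02),"SB":(.6101,.1319,.211),"LB":(.4684,.2831,-.049),"D":(.48,.04,0.)}
ZG={"L":.040,"S":.032}; UP=.16
def o(w): return [np.pi,0,np.pi/2+W[w][2]]
def pick(w,s):
    x,y,_=W[w]; z=ZG[s]-(.008 if w=="D" else 0)
    arm.move_gripper(.6); arm.movep([x,y,UP],o(w))
    hit=arm.move_l([x,y,z],guard=15)
    zz=arm.get_position()[2]
    if hit: print("PICK HIT",zz); raise SystemExit
    arm.move_gripper(0,grasp_force=40); g=arm.get_finger_gap()
    arm.move_l([x,y,UP]); print("pick",w,"z %.4f gap mm %.1f after lift %.1f F %.1f t %.1f"%(zz,g*85,arm.get_finger_gap()*85,arm.get_finger_force(),arm.get_time_s()))
def place(w,s,dz=0):
    x,y,_=W[w]; z=ZG[s]-(.008 if w=="D" else 0)
    arm.movep([x,y,UP],o(w)); arm.move_l([x,y,z+.035]); f=arm.get_ft_force()
    hit=arm.move_l([x,y,z-.002],speed=.04,guard=8)
    p=arm.get_position();print("place",w,hit,"err mm",(p-[x,y,z])*1e3,"dF",arm.get_ft_force()-f)
    if p[2]>z+.004: print("NOT DOWN"); raise SystemExit
    arm.move_gripper(.6); arm.move_l([x,y,UP]); print("t",arm.get_time_s())
E
python3 - <<'E'
from act import *
pick("LC","L");place("D","L");pick("LB","L");place("LC","L")
arm.movep([.48,-.25,.2],o("D"));snap("v1");im=cv2.imread("pics/v1.png")
cv2.imwrite("pics/v1.png",im)
E
```

```text
pick LC z 0.0407 gap mm 23.5 after lift 23.3 F 39.7 t 15.6
place D True err mm [-0.392  -0.0463  0.7165] dF [-1.2952  0.1644  7.6924]
t 19.8
pick LB z 0.0408 gap mm 23.3 after lift 23.2 F 39.3 t 23.2
place LC True err mm [-0.3579  0.19    0.8226] dF [-1.3623 -0.7755  5.6444]
t 28.1
```

View pics/v1.png

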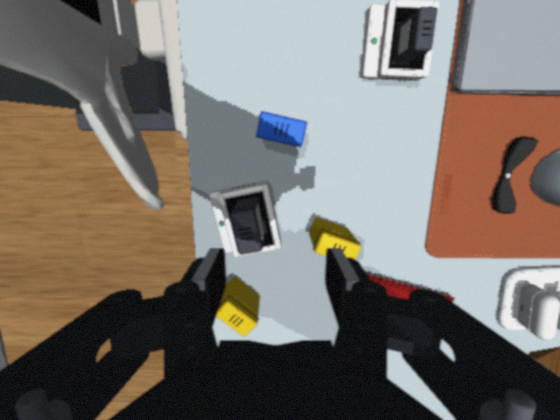

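The picture shows the flat large battery seated in the large charger at (248,222), with the blue and yellow look-alikes untouched. I carry on with the rest.

Run:
```python
from act import *
pick("D","L");place("LB","L")
pick("SC","S");place("D","S");pick("SB","S");place("SC","S");pick("D","S");place("SB","S")
t=[]
for n in ["SC","SB","LB","LC"]:
    x,y,_=W[n]; arm.movep([x-.05,y-.02,.17],o("D"));arm.dwell(.2);snap("f"+n)
    u,v=(proj(*load("f"+n),[x,y,.03])-[66,50]).round().astype(int)
    cr=cv2.resize(cv2.imread(f"pics/f{n}.png")[v:v+100,u:u+133],(400,300),interpolation=cv2.INTER_CUBIC)
    cv2.putText(cr,n,(5,20),0,.6,(0,0,255),1);t.append(cr)
cv2.imwrite("pics/f.png",np.vstack([np.hstack(t[:2]),np.hstack(t[2:])]))
arm.movep([.35,0,.3],o("D"))
cv2.imwrite("pics/ftop.png",cv2.resize(arm.camera("top")[130:290,70:470,::-1],(800,320)))
print(arm.get_time_s())
```

```text
pick D z 0.0326 gap mm 23.1 after lift 23.0 F 42.7 t 32.2
place LB True err mm [-0.5637 -0.1961  0.6297] dF [-1.65   -1.0528  8.2397]
t 36.0083
pick SC z 0.0329 gap mm 15.2 after lift 15.2 F 42.9 t 40.1
place D True err mm [-0.4173 -0.0014  0.7121] dF [-1.4754 -0.1     8.0053]
t 44.0167
pick SB z 0.0331 gap mm 15.0 after lift 14.7 F 39.2 t 47.3
place SC True err mm [-0.2506  0.0395  0.7834] dF [ 0.0147 -0.3665  5.2332]
t 51.2333
pick D z 0.0245 gap mm 15.0 after lift 15.0 F 42.7 t 54.8
place SB True err mm [-0.4162 -0.0693  0.6531] dF [-2.2112 -0.3521  7.2354]
t 58.4417
65.525
```

View pics/f.png

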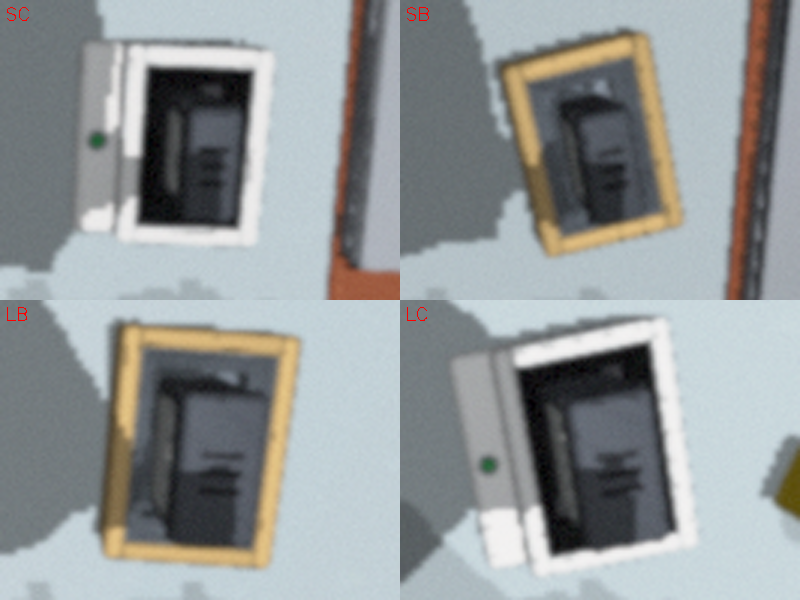

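View pics/ftop.png

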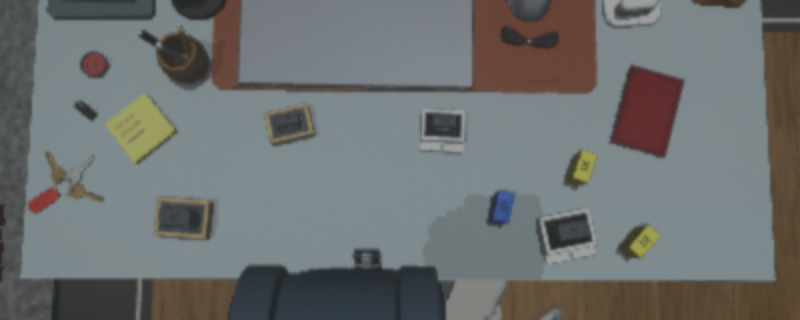

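All four batteries stand centred and upright in their wells, for example SC at (212,165) and LC at (620,470) in the crop montage. They went down to the same height they started from, and the notebook, sticky pad and look-alikes have not moved.

```bash
python3 -c "
from rig import arm
print(arm.finish_job())"
```

```text
the job is handed in; nothing more can be done
None
```

I swapped both pairs of batteries and handed the job in at about 66 s: each flat one stands fully down in its charger, each full one in its oak block, and nothing else was moved.

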